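# Hold the mail-slot shutter open

### The arm

A 7-joint arm with a two-finger parallel gripper is mounted at the origin on the work surface. World frame = base frame: x ahead of the robot, y to its left, z up, the work surface at z = 0. Lengths are in m, angles in rad, forces in N, time in s.
With the tool pointing down it reaches from about 0.4 to 0.85 m from the base axis. Payload 4.5 kg.
Tool frame: the origin (TCP) lies at the very end of the fingers, on their centre line; the grasp point (between the pads) lies manip.grip_point_offset behind it (manip.grip_point_offset is the distance from the TCP to the grasp point, in m); z points along the fingers, y is the line along which they close (so a half turn about z gives the same grasp; the last joint's range is limited). The gripper opens to 88 mm and grips with 3 to 60 N. Pads are 18 mm wide; open, the fingers measure 123 mm over their backs; the gripper's body (75 mm by 187 mm) begins 45 mm behind the grasp point.
Start: joints at [-1.076, 0.689, -0.195, 1.565, 0.157, 0.902, -0.215], TCP at [0.278, 0.56, 0.239] pointing down, gripper open.
Joint ranges: [-3.01, 3.01], [-0.46, 2.08], [-1.47, 1.51], [0.13, 2.56], [-1, 4.14], [0.04, 2.09], [-2.66, 2.66]. Speed limits (rad/s): [2.57, 2.57, 3.14, 3.14, 3.14, 3.14, 3.14].

### API

Orientations are given as a 3x3 rotation matrix whose columns are the frame's x, y, z axes.
In Python, from cell import readout, viewer, manip gives the robot as it stands. The module is installed in compiled form; this text tells all that it offers.
- The arm moves only by the shell command python3 -m creep 'ROWS' [OPENING] [FORCE]. ROWS is JSON, a list of rows, each a list of 4 numbers: the shift along the tool's x, y, z in mm, then the turn about the tool's z in degrees. A call has 1 to 20 rows; each row is the pose to reach, as a shift and turn from the pose commanded when the call began, along the tool's axes at that moment; what a row does not reach only later rows make up. A row lasts 1/8 s, in which the tool goes at most 62.5 mm and 10.7 degrees, less where a joint would pass 70% of its speed; a pose out of reach is approached as far as the arm can. A call with a gripper value outside its range is refused whole. OPENING is the closure in counts, from 0 (fully open) to 255 (shut), set as the call begins (- or left out, the last holds). The fingers move at their own pace and stop on an object; FORCE is the grip in N (left out, the last holds). Time passes only in rows, so rows that repeat a pose let the fingers close. It gives the time, the measured TCP pose, the force, the opening and the grip force at its end, in the units of the state.
- readout.observe(): the state, without advancing time (a new reading comes with each control period).
- viewer.grab_frame(name): name is "scene" or "side" or "wrist"; returns the picture (384x512x3 uint8, red, green, blue); there is no depth.
- viewer.calibration(name): a dict with "fx", "fy", "cx", "cy" (pixels), "rvec" (rotation vector, rad) and "tvec" (3), from world to camera coordinates, as OpenCV has them. Camera axes: x right, y down, z forward; pixel columns grow to the right and rows downward; lengths in m; the calibration is good to about 2 mm. The wrist camera is an equidistant fisheye: a pixel r from the principal point sees the ray r / f radians off the axis. A picture is of the moment at which its call begins: read the wrist's pose just before it. calibration takes no time and is no camera call; for the wrist camera it gives the pose at the moment of the call.
- manip.job_done(): hands the job in; it is judged then, once.
The state is a dict: "t": time; "joint_pos": joint angles; "joint_vel": joint speeds; "effort": joint torques, N m; "position": TCP position; "orientation": TCP orientation; "wrist_force": force on the tool from outside, world axes, zero at the start; "moment": the same for the moment, N m; "finger_gap": finger opening in m; "grasp_force": force on a finger pad.
Only numpy, scipy, OpenCV 4.12 (cv2) and the standard library are available. Lean on these libraries where they do the work, as an engineer would, in place of code of your own. Each camera call takes 0.05 s, during which the arm holds its last target. There are 200 camera calls.

### The job

Someone left the small flat parcel lying on the closed shutter of the counter's mail slot: take it off and lay it lengthwise, flat, on the narrow sloped rest, with its lower end down against the lip, and let go of it. Then pull the spring-loaded shutter open by its upright grip until its front edge lines up with the pointer of the marker, and finish holding it there with the gripper, because it springs shut if let go. Leave the marker and the other things on the counter where they are.

Things in the scene. Friction and masses are not known exactly. Their poses are not given: they have to be found in the camera images.
- slot_unit: Fixed low grey-painted mail-slot unit on the marble counter, 280 (x) x 170 (y) x 24 mm high; origin at the centre of its underside, its yaw varies. Its -x end is its front, roughly towards the robot; the shutter slides along its x on top of it. The unit stands left or right of the sloped rest.
- shutter: Steel sliding plate on the slot unit, 150 (x) x 124 (y) x 6 mm, top 32 mm above the counter, axes as the unit's. Origin: middle of its front (-x) edge, top face. Closed, that edge is 20 mm to -x of the unit's origin; it opens to -x, 100 mm at most. A spring pulls it shut: 5.5 N closed, 1.1 N more per 10 mm, up to 16.5 N.
- shutter_edge (a point): Middle of the shutter's front edge, on its top face (32 mm above the counter). This edge is what is brought in line with the marker's pointer.
- shutter_grip (a point): On the shutter's upright black grip, a plate 12 mm thick (x), 60 mm wide (y), rising 35 mm above the shutter's top. The point is 12 mm behind (+x of) the front edge, 20 mm above the shutter's top. Pinch it from above, fingers before and behind it; at least 25 mm is free there once the parcel is gone.
- mark (a point): The mark: point on the centre line of the marker's pointer blade, 55 mm to +y of the unit's centre line, axes as the unit's. It is 40 to 75 mm in front (-x) of the closed shutter's front edge. The shutter is at the mark when its front edge is level with it along the unit's x, to within 6 mm.
- marker: Brass marker clamped on the slot unit's left (+y) edge: a block 18 x 16 x 20 mm with a pointer blade 4 mm wide (unit x) reaching inwards over the shutter's path, 37 to 42 mm above the counter. Stiff; must not be moved. Origin on the unit's centre line, 24 mm above the counter.
- rest: Fixed wooden parcel rest that carries the sloped bed: foot 150 x 80 mm, origin at the centre of its underside, yaw varies. The parcel is right on it with its centre within 13 mm sideways of the bed's middle and its low end at most 16 mm from the lip, lengthwise within 0.25 rad, flat on the bed. Cardboard does not slide on the bed by itself.
- parcel: Loose small flat cardboard parcel, 110 (x) x 56 (y) x 36 (z) mm, 0.14 to 0.28 kg, with a paper strip lengthwise round it; origin at the centre of its underside. It starts flat on the closed shutter, behind the grip, roughly crosswise.
- parcel_center (a point): Centre of the parcel, 18 mm above its underside.
- bed: Fixed sloped wooden bed, 130 (x) x 50 (y) mm, narrower than the parcel so that fingers pass beside it. Origin: centre of its upper face, 75 mm above the counter; x runs uphill at 22 degrees, away from the robot, z is normal to the face. Lip across the low (-x) end, 14 mm above the face, inner side at x = -65 mm: a parcel against it has its centre at x -10, y 0, z 18 mm.
- big_parcel: Bystander: loose box-shaped parcel 100 x 90 x 85 mm, origin under its centre. Leave alone.
- tape_roll: Bystander: loose roll of clear tape, 96 mm across, 45 mm high, lying flat, origin under its centre. Leave alone.
- bottle: Bystander: loose white bottle, 56 mm across, 140 mm high, origin under its centre. Leave alone.
- stamp: Bystander: loose dark wooden hand stamp, 40 mm across, 75 mm high, standing, origin under its centre. Leave alone.
Not all that is in view belongs to the job. What is shaped like the rest but green is not meant.

How it is judged:
On the way, in this order (a step that is already met when the one before it is completed fails the run):
1. the small parcel lies on the sloped rest against the lip, let go (x of parcel_center in the frame of bed between -0.016 and 0.006 m and y of parcel_center in the frame of bed between -0.013 and 0.013 m and z of parcel_center in the frame of bed between 0.012 and 0.025 m and angle between the x axis of parcel and the x axis of bed, either way round below 0.25 rad and angle between the z axis of parcel and the z axis of bed, either way round below 0.12 rad and contact force between the fingers and parcel below 0.2 N and linear speed of parcel below 0.02 m/s), for 0.3 s.
2. the shutter is pulled out to the mark by the gripper (x of shutter_edge in the frame of mark between -0.006 and 0.006 m and linear speed of shutter below 0.01 m/s and contact force between the fingers and shutter above 2 N), for 0.3 s.
At the end, for the whole second after the job is handed in: The parcel lies still and untouched on the sloped bed, lengthwise within 0.25 rad, flat, within 13 mm of its middle and at most 16 mm from the lip; the gripper holds the shutter still (over 2 N) with its front edge within 6 mm of the marker's pointer (all of step 1 and all of step 2); the arm keeps its last pose, push and grip.
It fails at once if a bystander was moved by more than 30 mm (distance of any of big_parcel, tape_roll, bottle, stamp from where it was at the start of the episode above 0.03 m).
It fails at once if the marker was shifted (distance of mark from where it was at the start of the episode above 0.008 m).
It also fails if it takes over 53 s, if anything falls off the work surface, if the arm or the gripper's body presses on something with over 40 N, if the wrist force passes 120 N, or if a joint passes its speed limit or range.

## Working session

There is one attempt and no reset: what is moved stays moved. The work goes in short steps, Python scripts to look and compute and a shell command to move; the robot and the scene stay as the last step left them, time stands still between calls to the robot, and variables do not carry over. Pictures are saved under pics/ and viewed, at most 10 in all, crops included, and the job is handed in when it is done.

```bash
mkdir -p pics; python3 - <<'E'
from cell import readout, viewer, manip
import cv2, numpy as np
s=readout.observe()
print(s['t'],s['position'],np.round(s['orientation'],3),s['finger_gap'],manip.grip_point_offset)
for n in("scene","side"):
    f=viewer.grab_frame(n);cv2.imwrite(f"pics/{n}0.png",f[:,:,::-1]);np.save(n,f)
    print(n,viewer.calibration(n))
a=[cv2.imread(f"pics/{n}0.png") for n in("scene","side")]
E
```

```text
0.0 [0.27766808 0.55924601 0.23790059] [[-0.896  0.445 -0.001]
 [ 0.445  0.896 -0.002]
 [-0.    -0.002 -1.   ]] 0.0878751413143194 0.0187
scene {'fx': 352.8452490426906, 'fy': 352.8452490426906, 'cx': 255.3986616421269, 'cy': 191.1997860356281, 'rvec': array([ 1.71559292,  2.07359894, -0.6403309 ]), 'tvec': array([ 0.0990099 , -0.43981066,  1.37475741])}
side {'fx': 352.57794724175875, 'fy': 352.57794724175875, 'cx': 253.54547213341425, 'cy': 186.67329775977245, 'rvec': array([ 2.26780693, -0.32556377,  0.17628203]), 'tvec': array([-0.56802803,  0.16842662,  0.98011495])}
```

View pics/scene0.png

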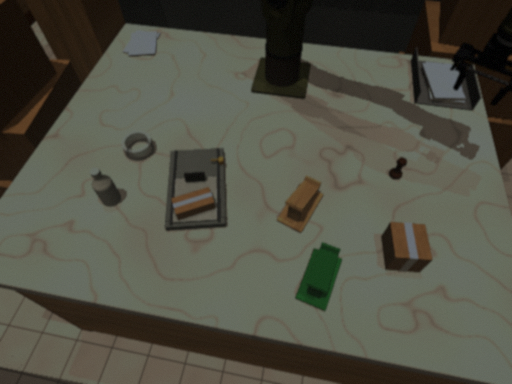

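View pics/side0.png

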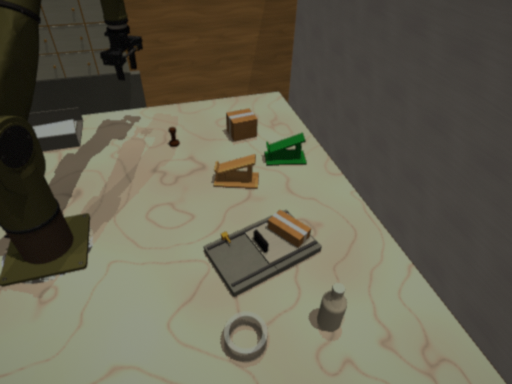

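The scene camera faces the robot, with image right = +y and down = +x. It shows the slot unit at about (197,188), the parcel at (194,204), the grip at (195,176), the marker at (220,160) and the wooden rest at (301,205). Next I'll enlarge both views.

```bash
python3 - <<'E'
import cv2,numpy as np
a=np.load('scene.npy')[140:240,155:335,::-1];b=np.load('side.npy')[145:295,195:345,::-1]
g=lambda i:np.clip(255*(i/255.)**.6,0,255).astype('uint8')
cv2.imwrite('pics/c1.png',cv2.resize(g(a),None,fx=4.4,fy=4.4,interpolation=3))
cv2.imwrite('pics/c2.png',cv2.resize(g(b),None,fx=4,fy=4,interpolation=3))
E
```

```text
(no output)
```

View pics/c1.png

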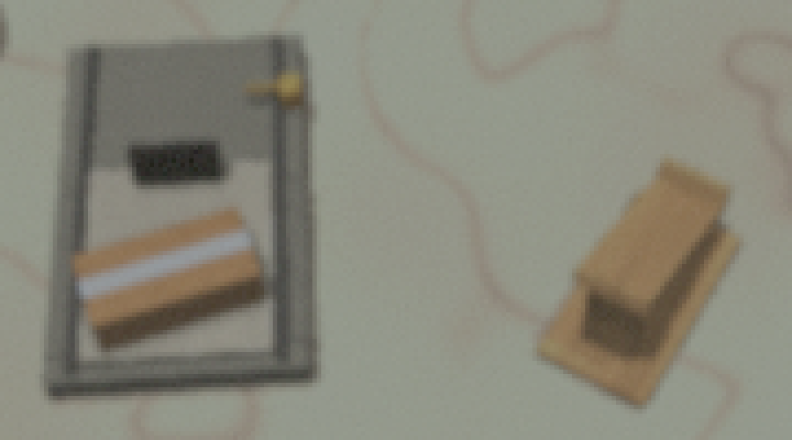

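View pics/c2.png

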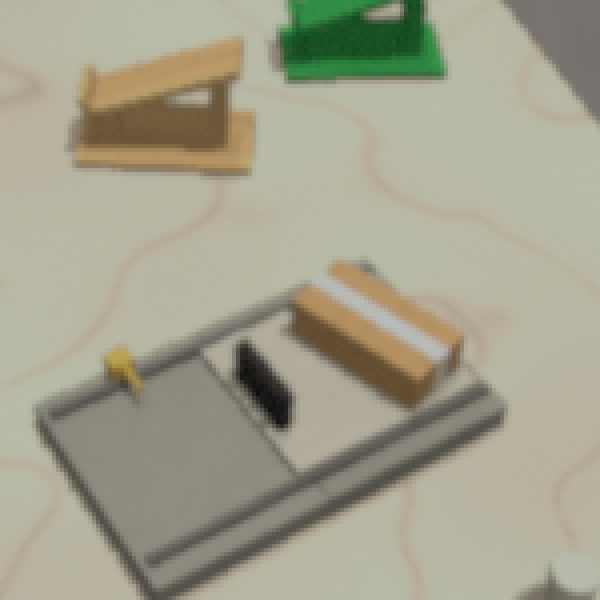

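```bash
cat > h.py <<'E'
import cv2,numpy as np
from cell import viewer
from scipy.optimize import least_squares
def proj(c,P):
    P=np.asarray(P,float).reshape(-1,3)
    if 'wrist' in c:
        X=P@cv2.Rodrigues(c['rvec'])[0].T+c['tvec'];r=np.hypot(X[:,0],X[:,1])
        th=np.arctan2(r,X[:,2]);return np.c_[c['fx']*th*X[:,0]/r+c['cx'],c['fy']*th*X[:,1]/r+c['cy']]
    K=np.array([[c['fx'],0,c['cx']],[0,c['fy'],c['cy']],[0,0,1]])
    return cv2.projectPoints(P,c['rvec'],c['tvec'],K,None)[0].reshape(-1,2)
def pose(p,z,L,slope=0):  # local pts -> world
    c,s=np.cos(p[2]),np.sin(p[2]);L=np.asarray(L,float)
    cs,sn=np.cos(slope),np.sin(slope)
    X=cs*L[:,0]-sn*L[:,2];Z=sn*L[:,0]+cs*L[:,2]
    return np.c_[p[0]+c*X-s*L[:,1],p[1]+s*X+c*L[:,1],z+Z]
def fit(obs,z,x0,slope=0): # obs: list (calib, local pts, pixels)
    f=lambda p:np.concatenate([(proj(c,pose(p,z,L,slope))-np.array(q)).ravel() for c,L,q in obs])
    r=least_squares(f,x0,loss='soft_l1');return r.x,np.round(f(r.x).reshape(-1,2),1)
E
cat > m.py <<'E'
from h import *
A=viewer.calibration('scene');B=viewer.calibration('side')
a=lambda *q:[(155+u/4.4,140+v/4.4) for u,v in q]
b=lambda *q:[(195+u/4,145+v/4) for u,v in q]
U=[(-.14,.085,.024),(-.14,-.085,.024),(.14,-.085,.024),(.14,.085,.024)]
u,r=fit([(A,U,a((300,40),(72,48),(50,382),(316,370))),(B,U,b((40,408),(155,590),(502,402),(365,265)))],0,[.6,-.2,0]);print('unit',u.round(4),r.tolist())
T=[(-.028,-.055,.036),(-.028,.055,.036),(.028,.055,.036),(.028,-.055,.036)]
p,r=fit([(A,T,a((72,257),(238,208),(264,280),(98,325))),(B,T,b((415,378),(293,300),(340,262),(463,338)))],.032,[.6,-.2,0]);print('parcel(short axis yaw)',p.round(4),r.tolist())
E_=[(.065,-.025,0),(.065,.025,0)];Lp=[(-.071,-.025,.014),(-.071,.025,.014)]
q,r=fit([(A,E_+Lp,a((578,275),(652,308),(662,160),(730,188))),(B,E_+Lp,b((242,70),(240,40),(82,100),(90,68)))],.075,[.6,.1,0],np.radians(22));print('bed',q.round(4),r.tolist())
M=[(0,.055,.042)]
m,r=fit([(A,M,a((250,89))),(B,M,b((140,391)))],0,[.55,-.2,u[2]]);print('mark',m,r.tolist())
c,s=np.cos(u[2]),np.sin(u[2])
d=m[:2]-u[:2];print('mark in unit',c*d[0]+s*d[1],-s*d[0]+c*d[1])
G=pose(u,0,[(-.02,0,.032),(-.008,0,.067),(-.008,.03,.067),(-.008,-.03,.067),(-.02,-.062,.032),(-.02,.062,.032)])
print((proj(A,G)-[155,140])*4.4,(proj(B,G)-[195,145])*4)
E
python3 m.py
```

```text
unit [ 0.5664 -0.1739  0.2671] [[-0.0, -1.4], [-1.1, -0.0], [-1.8, 0.8], [-1.0, -0.7], [-2.1, -2.0], [-0.1, -0.9], [1.2, -0.4], [-0.8, -3.1]]
parcel(short axis yaw) [ 0.6482 -0.1539  0.5295] [[-0.5, -0.6], [-0.0, -0.4], [-0.6, -1.0], [-2.1, 0.3], [0.0, -0.3], [-0.9, -1.7], [0.1, -2.3], [0.4, -1.7]]
bed [ 0.5782  0.1441 -0.3194] [[-0.7, -0.0], [-0.3, 0.3], [-0.6, -0.1], [-0.3, 0.3], [-0.4, -0.9], [0.4, -2.5], [-0.6, -0.4], [-1.0, -1.5]]
mark [ 0.4953328  -0.20287214  0.28299599] [[-1.3, -0.2], [-0.2, -1.8]]
mark in unit -0.07614251287460161 -0.009172585148030914
[[179.62924691 165.6669948 ]
 [171.8318574  148.85748724]
 [217.1835882  145.97860092]
 [126.3695992  151.74338974]
 [ 88.72732693 171.47953675]
 [270.09025649 159.88264598]] [[246.00691763 404.49743864]
 [262.54341783 363.28519226]
 [238.47325461 334.5513652 ]
 [287.6063741  393.20416891]
 [297.22606372 468.24475446]
 [198.82005315 345.76869786]]
```

```bash
python3 -m creep '[[-50,-40,0,3],[-649,-474,0,33],[-649,-474,0,33],[-649,-474,0,33],[-649,-474,0,33],[-649,-474,0,33],[-649,-474,0,33],[-649,-474,0,33],[-649,-474,0,33],[-649,-474,0,33],[-649,-474,0,33],[-649,-474,0,33],[-649,-474,0,33],[-649,-474,0,33],[-649,-474,0,33],[-649,-474,0,33],[-649,-474,0,33],[-649,-474,0,33]]' 0 15
cat > look.py <<'E'
import sys;from h import *
from cell import readout
import pickle
c=viewer.calibration('wrist');c['wrist']=1;f=viewer.grab_frame('wrist')
pickle.dump((c,f),open(sys.argv[1]+'.pkl','wb'))
g=np.clip(255*(f/255.)**.6,0,255).astype('uint8')
cv2.imwrite(f'pics/{sys.argv[1]}.png',cv2.resize(g,(800,600),interpolation=3)[:,:,::-1])
s=readout.observe();print(s['t'],s['position'],s['orientation'].round(3),{k:c[k] for k in('fx','cx','cy')})
E
python3 look.py w1
```

```text
t: 2.35
position: [0.6484, -0.1525, 0.2389]
orientation: [[-0.51, 0.86, 0.0], [0.86, 0.51, 0.0], [0.0, 0.0, -1.0]]
wrist_force: [-0.4, -0.9, 0.1]
finger_gap: 0.0882
grasp_force: 0.0
2.4 [ 0.64841035 -0.15273003  0.23888673] [[-0.51  0.86  0.  ]
 [ 0.86  0.51  0.  ]
 [ 0.    0.   -1.  ]] {'fx': 297.3186396354542, 'cx': 253.4214532488255, 'cy': 190.91496488559264}
```

View pics/w1.png

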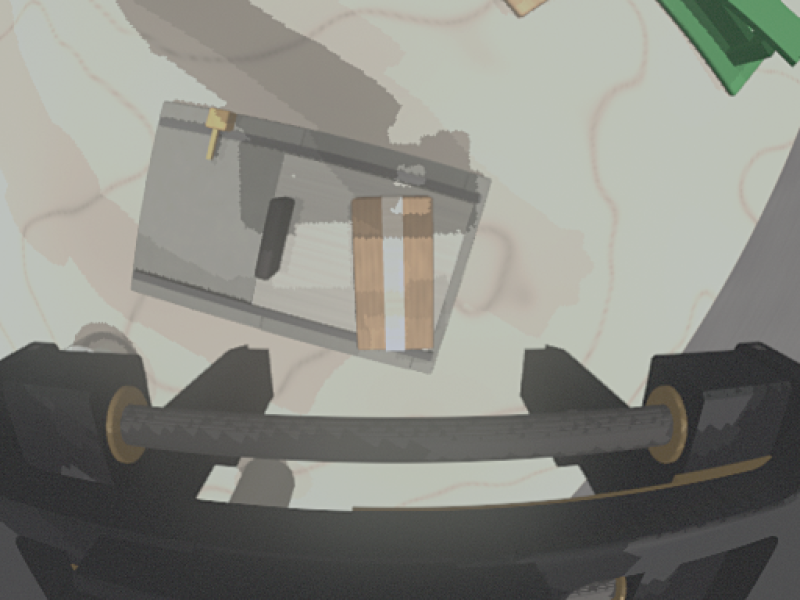

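The wrist view (800x600) shows the parcel top at (352,197)-(434,349), the unit corners at (163,101), (132,290), (430,373) and (490,178), the pointer from (215,130) to tip (209,158), and the grip at (275,238).

```bash
cat > m2.py <<'E'
from h import *
import pickle
c,_=pickle.load(open('w1.pkl','rb'));k=lambda *q:[(u/1.5625,v/1.5625) for u,v in q]
U=[(-.14,.085,.024),(-.14,-.085,.024),(.14,-.085,.024),(.14,.085,.024)]
u,r=fit([(c,U,k((163,101),(132,290),(430,373),(490,178)))],0,[.56,-.17,.27]);print('unit',u.round(4),r.tolist())
T=[(-.028,-.055,.036),(-.028,.055,.036),(.028,.055,.036),(.028,-.055,.036)]
p,r=fit([(c,T,k((357,349),(352,197),(433,197),(434,349)))],.032,[.65,-.15,.53]);print('parcel',p.round(4),r.tolist())
f=lambda q,z:least_squares(lambda x:proj(c,[[x[0],x[1],z]])[0]-np.array(q)/1.5625,[.6,-.15]).x
R=np.array([[np.cos(u[2]),np.sin(u[2])],[-np.sin(u[2]),np.cos(u[2])]])
for n,q,z in(('ptr',(209,157),.042),('ptrbase',(215,132),.042),('edgeR',(252,300),.032),('edgeL',(284,152),.032),('gripTopL',(285,198),.067),('gripTopR',(266,278),.067)):
    w=f(q,z);print(n,w.round(4),(R@(w-u[:2])).round(4))
E
python3 m2.py
```

```text
unit [ 0.5662 -0.1766  0.268 ] [[-0.5, -0.3], [-1.3, 0.2], [0.4, 0.4], [0.7, -0.1]]
parcel [ 0.6489 -0.1558  0.5495] [[0.1, 0.3], [-0.1, 0.5], [0.5, -0.3], [-0.5, -0.4]]
ptr [ 0.4804 -0.1518] [-0.0762  0.0467]
ptrbase [ 0.4753 -0.1325] [-0.076   0.0666]
edgeR [ 0.563  -0.2387] [-0.0196 -0.059 ]
edgeL [ 0.5305 -0.1215] [-0.0199  0.0626]
gripTopL [ 0.5554 -0.1468] [-0.0026  0.0316]
gripTopR [ 0.5701 -0.2044] [-0.0036 -0.0278]
```

```bash
python3 -m creep '[[-3,-1,60,-1],[-3,-1,110,-1],[-3,-1,150,-1],[-3,-1,180,-1],[-3,-1,195,-1],[-3,-1,203,-1],[-3,-1,203,-1],[-3,-1,203,-1]]' 0 12 && python3 -m creep '[[0,0,0,0],[0,0,0,0],[0,0,0,0],[0,0,0,0],[0,0,0,0],[0,0,0,0],[0,0,0,0],[0,0,0,0]]' 255 12
```

```text
t: 3.4
position: [0.65, -0.1566, 0.0369]
orientation: [[-0.524, 0.852, 0.002], [0.852, 0.524, -0.0], [-0.001, 0.002, -1.0]]
wrist_force: [-0.2, 0.1, 0.1]
finger_gap: 0.0883
grasp_force: 0.0
t: 4.4
position: [0.649, -0.1564, 0.0358]
orientation: [[-0.524, 0.852, -0.0], [0.852, 0.524, -0.0], [0.0, -0.0, -1.0]]
wrist_force: [-2.1, -0.3, 3.9]
finger_gap: 0.0555
grasp_force: 12.0
```

```bash
python3 -m creep '[[0,0,-30,0],[0,0,-80,0],[0,0,-130,0],[40,20,-155,-6],[90,48,-155,-14],[140,76,-155,-22],[190,104,-155,-30],[225,123,-155,-36],[245,134,-155,-40],[245,134,-155,-40],[245,134,-155,-40],[245,134,-155,-40]]' && python3 look.py w2
```

```text
t: 5.9
position: [0.6353, 0.1196, 0.1906]
orientation: [[-0.948, 0.32, 0.0], [0.32, 0.948, -0.002], [-0.001, -0.002, -1.0]]
wrist_force: [-0.0, -0.2, -1.2]
finger_gap: 0.0558
grasp_force: 12.0
5.95 [0.6352528  0.12010134 0.19065338] [[-0.948  0.319  0.   ]
 [ 0.319  0.948 -0.001]
 [-0.001 -0.001 -1.   ]] {'fx': 297.3186396354542, 'cx': 253.4214532488255, 'cy': 190.91496488559264}
```

View pics/w2.png

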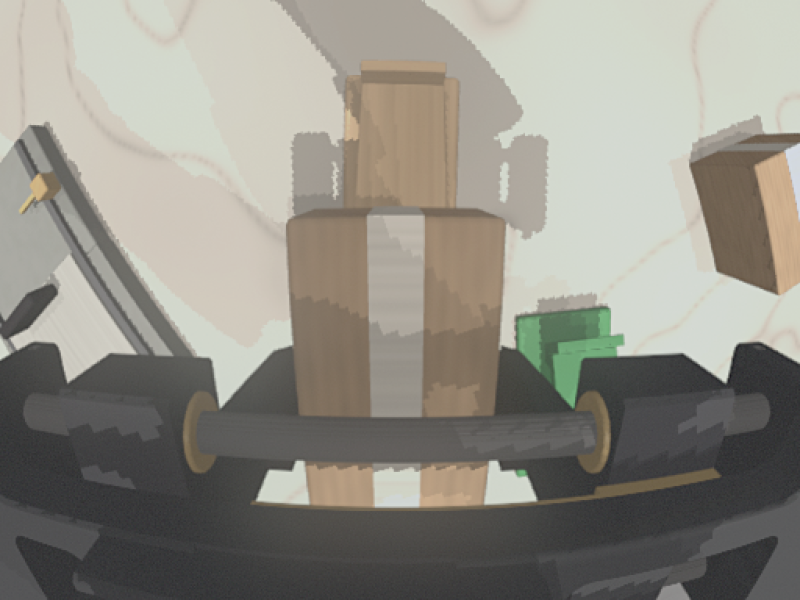

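The wrist view shows the lip's outer top edge from (361,61) to (446,63) and the bed's side edges running down to (357,206) and (448,206). The parcel is held straight, spanning (287,220) to (505,220).

```bash
cat > m3.py <<'E'
from h import *
import pickle
c,_=pickle.load(open('w2.pkl','rb'))
S=np.radians(22)
L=[(-.065,.025,.014),(-.065,-.025,.014),(-.065,.025,0),(-.065,-.025,0)]
print((proj(c,pose([.5782,.1441,-.3194],.075,L,S))*1.5625).round(0).tolist())
def res(p):
    q=proj(c,pose(p[:3],.075,L[:2]+[(p[3],-.025,0),(p[4],.025,0)] if 0 else [(-.065,-.025,.014),(-.065,.025,.014),(-.065,-.025,0),(-.065,.025,0),(p[3],-.025,0),(p[4],.025,0)],S))*1.5625
    return (q-np.array([(361,72),(446,74),(361,83),(445,84),(357,206),(448,206)])).ravel()
r=least_squares(res,[.578,.144,-.32,.03,.03]);print(r.x.round(4),r.fun.reshape(-1,2).round(1).tolist())
b=r.x
t=b[:2]+(-.0104)*np.array([np.cos(b[2]),np.sin(b[2])])
from cell import readout
s=readout.observe();print('target',t,'tool shift mm',(s['orientation'].T@(np.r_[t,0]-np.r_[s['position'][:2],0])*1000).round(1),'turn',np.degrees(np.arctan2(s['orientation'][1,1],s['orientation'][0,1])-(b[2]+np.pi/2)))
E
python3 m3.py
```

```text
[[448.0, 74.0], [362.0, 74.0], [446.0, 87.0], [364.0, 87.0]]
[ 0.5762  0.1428 -0.3355  0.0154  0.0148] [[-0.3, -0.7], [0.3, -1.5], [1.2, 1.0], [-1.0, 1.2], [0.2, 0.0], [-0.4, 0.0]]
target [0.56633239 0.1462414 ] tool shift mm [73.7  2.8 -0. ] turn 0.624454258218513
```

```bash
python3 -m creep '[[30,1,0,1],[60,2,0,1],[73,3,0,1],[73,3,20,1],[73,3,50,1],[73,3,75,1],[73,3,88,1],[73,3,91,1],[73,3,91,1]]' - 8 && python3 -m creep '[[0,0,2,0],[0,0,4,0],[0,0,6,0],[0,0,8,0],[0,0,10,0],[0,0,12,0],[0,0,14,0],[0,0,16,0],[0,0,18,0],[0,0,20,0],[0,0,22,0],[0,0,23,0],[0,0,23,0],[0,0,23,0]]' && python3 look.py w3
```

```text
t: 7.08
position: [0.5673, 0.1485, 0.1003]
orientation: [[-0.943, 0.332, 0.001], [0.332, 0.943, 0.0], [-0.001, 0.001, -1.0]]
wrist_force: [0.3, -0.0, -2.4]
finger_gap: 0.0557
grasp_force: 8.0
t: 8.82
position: [0.5666, 0.1479, 0.0766]
orientation: [[-0.943, 0.333, -0.0], [0.333, 0.943, -0.001], [-0.0, -0.001, -1.0]]
wrist_force: [-1.3, 0.2, -2.1]
finger_gap: 0.0558
grasp_force: 8.0
8.875 [0.56653825 0.14793638 0.07665204] [[-0.943  0.333 -0.   ]
 [ 0.333  0.943 -0.001]
 [-0.    -0.001 -1.   ]] {'fx': 297.3186396354542, 'cx': 253.4214532488255, 'cy': 190.91496488559264}
```

```bash
python3 - <<'E'
import cv2,numpy as np
from cell import viewer
f=viewer.grab_frame('side')[:,:,::-1];g=np.clip(255*(f/255.)**.6,0,255).astype('uint8')
a=cv2.resize(g[110:210,180:310],(780,600),interpolation=3)
w=cv2.imread('pics/w3.png')[:,150:650]
cv2.imwrite('pics/c3.png',np.hstack([cv2.resize(w,(400,480)),cv2.resize(a,(400,308))[:308]] if 0 else [cv2.resize(w,(390,468)),cv2.copyMakeBorder(cv2.resize(a,(400,308)),0,160,0,0,0)]))
E
```

```text
(no output)
```

View pics/c3.png

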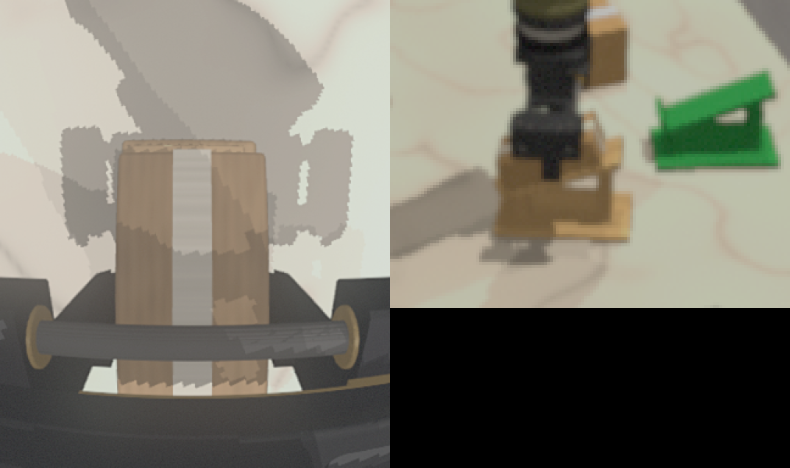

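```bash
python3 -m creep '[[0,0,1,0],[0,0,2,0],[0,0,2,0]]' - 3 && python3 -m creep '[[0,0,0,0],[0,0,0,0],[0,0,0,0],[0,0,0,0],[0,0,0,0],[0,0,0,0],[0,0,0,0]]' 0 && python3 -m creep '[[0,0,-15,0],[0,0,-50,0],[0,0,-100,0],[-40,0,-125,0],[-75,0,-125,0],[-75,0,-125,0],[-75,0,-125,0]]' && python3 look.py w4
```

```text
t: 9.3
position: [0.5667, 0.148, 0.0751]
orientation: [[-0.943, 0.332, 0.0], [0.332, 0.943, -0.0], [-0.0, -0.0, -1.0]]
wrist_force: [-0.4, -1.3, 5.9]
finger_gap: 0.0562
grasp_force: 3.0
t: 10.18
position: [0.5666, 0.1484, 0.0747]
orientation: [[-0.943, 0.332, 0.0], [0.332, 0.943, 0.0], [-0.0, 0.0, -1.0]]
wrist_force: [-0.2, 0.4, 0.3]
finger_gap: 0.0882
grasp_force: 0.0
t: 11.05
position: [0.6362, 0.124, 0.1999]
orientation: [[-0.943, 0.332, -0.001], [0.332, 0.943, 0.001], [0.001, 0.0, -1.0]]
wrist_force: [0.2, 0.2, 0.6]
finger_gap: 0.0884
grasp_force: 0.0
11.1 [0.63589009 0.12435963 0.19980369] [[-0.944  0.331 -0.002]
 [ 0.331  0.944  0.001]
 [ 0.002 -0.    -1.   ]] {'fx': 297.3186396354542, 'cx': 253.4214532488255, 'cy': 190.91496488559264}
```

View pics/w4.png

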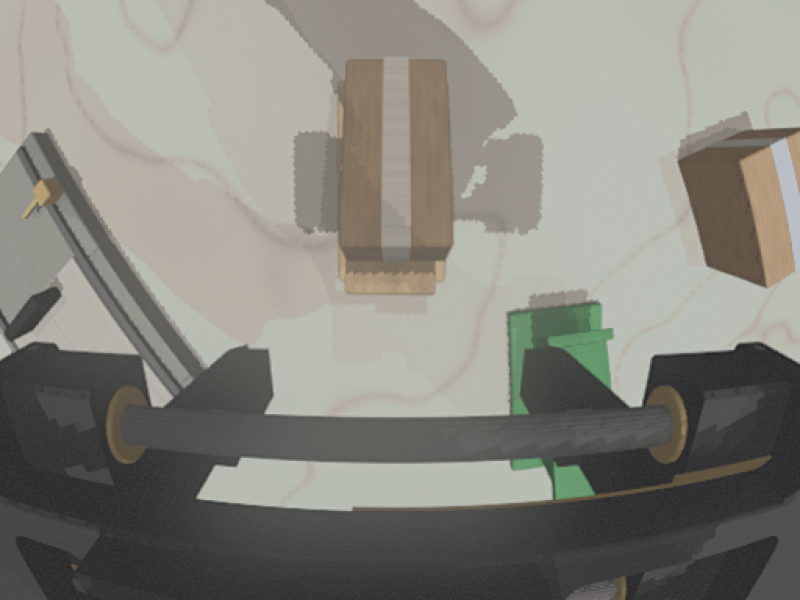

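```bash
cat > m4.py <<'E'
from h import *
import pickle
c,_=pickle.load(open('w4.pkl','rb'));S=np.radians(22)
obs=np.array([(346,60),(447,60),(453,247),(339,247)])
P=[(-.055,-.028,.036),(-.055,.028,.036),(.055,.028,.036),(.055,-.028,.036)]
for b in ([.5762,.1428,-.3355],[.5782,.1421,-.32]):
    print('bedend',(proj(c,pose(b,.075,[(.065,-.025,0),(.065,.025,0)],S))*1.5625).round(0).tolist())
    def res(p):
        a=np.array(P);cs,sn=np.cos(p[2]),np.sin(p[2])
        L=np.c_[p[0]+cs*a[:,0]-sn*a[:,1],p[1]+sn*a[:,0]+cs*a[:,1],a[:,2]]
        return (proj(c,pose(b,.075,L,S))*1.5625-obs).ravel()
    r=least_squares(res,[0,0,0]);print(r.x.round(4),r.fun.round(1))
from cell import readout
s=readout.observe();u=[.5662,-.1766,.268]
t=pose(u,0,[(-.008,0,.038)])[0];print(t,(s['orientation'].T@(t-s['position'])*1000).round(1),'turn',np.degrees(np.arctan2(s['orientation'][1,1],s['orientation'][0,1])-u[2]))
E
python3 m4.py
```

```text
bedend [[348.0, 293.0], [438.0, 293.0]]
[-0.0072  0.002  -0.0046] [ 0.5 -0.4 -0.6 -0.3  1.   0.3 -0.9  0.1]
bedend [[350.0, 297.0], [440.0, 296.0]]
[-0.0094  0.0023 -0.0195] [ 0.7  0.1 -0.7 -0.   0.7  0.  -0.7 -0.1]
[ 0.55848558 -0.17871843  0.038     ] [ -27.5 -311.6  161.8] turn 55.32759671622228
```

```bash
python3 -m creep '[[0,-20,0,4],[-5,-60,0,13],[-10,-110,0,22],[-14,-160,0,31],[-18,-210,0,40],[-23,-260,0,48],[-27,-300,0,54],[-27,-312,0,55],[-27,-312,0,55],[-27,-312,0,55],[-27,-312,0,55]]' && python3 m4.py | tail -1
```

```text
t: 12.48
position: [0.5597, -0.1778, 0.1997]
orientation: [[-0.272, 0.962, 0.0], [0.962, 0.272, 0.001], [0.001, 0.001, -1.0]]
wrist_force: [0.1, 0.1, -0.2]
finger_gap: 0.0881
grasp_force: 0.0
[ 0.55848558 -0.17871843  0.038     ] [ -0.8  -1.5 161.7] turn 0.42061691454951894
```

```bash
python3 -m creep '[[-1,-1,40,0],[-1,-1,90,0],[-1,-1,130,0],[-1,-1,150,0],[-1,-1,159,0],[-1,-1,161,0],[-1,-1,161,0],[-1,-1,161,0]]' && python3 -m creep '[[0,0,0,0],[0,0,0,0],[0,0,0,0],[0,0,0,0],[0,0,0,0],[0,0,0,0],[0,0,0,0],[0,0,0,0],[0,0,0,0],[0,0,0,0]]' 255 40
```

```text
t: 13.48
position: [0.5591, -0.1813, 0.0397]
orientation: [[-0.269, 0.963, 0.002], [0.963, 0.269, -0.0], [-0.001, 0.002, -1.0]]
wrist_force: [-0.4, 0.4, 0.0]
finger_gap: 0.088
grasp_force: 0.0
t: 14.72
position: [0.5591, -0.1808, 0.0387]
orientation: [[-0.269, 0.963, 0.001], [0.963, 0.269, 0.0], [-0.0, 0.001, -1.0]]
wrist_force: [2.4, -0.6, -1.9]
finger_gap: 0.0113
grasp_force: 40.0
```

```bash
python3 -m creep '[[0,-4,0,0],[0,-10,0,0],[0,-16,0,0],[0,-22,0,0],[0,-28,0,0],[0,-34,0,0],[0,-40,0,0],[0,-46,0,0],[0,-51,0,0],[0,-54,0,0],[0,-56,0,0],[0,-56,0,0],[0,-56,0,0],[0,-56,0,0]]' && python3 look.py w5 && python3 - <<'E'
from cell import readout
import numpy as np
u=[.5662,-.1766,.268];p=readout.observe()['position']-np.array([u[0],u[1],0]);print('grip x in unit',np.cos(u[2])*p[0]+np.sin(u[2])*p[1],'want -.064')
E
```

```text
t: 16.48
position: [0.51, -0.1942, 0.0387]
orientation: [[-0.271, 0.962, 0.01], [0.962, 0.271, 0.001], [-0.001, 0.01, -1.0]]
wrist_force: [9.9, 3.1, -8.9]
finger_gap: 0.012
grasp_force: 40.2
16.525 [ 0.51001585 -0.19413911  0.03871357] [[-0.271  0.962  0.01 ]
 [ 0.962  0.271  0.001]
 [-0.001  0.01  -1.   ]] {'fx': 297.3186396354542, 'cx': 253.4214532488255, 'cy': 190.91496488559264}
grip x in unit -0.05882292580134584 want -.064
```

View pics/w5.png

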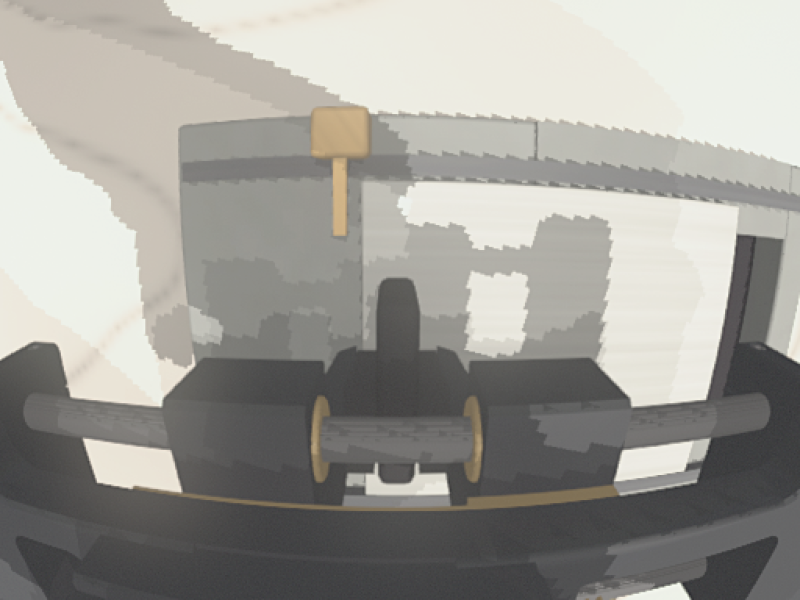

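The shutter edge, at about (362,210), is still behind the pointer centreline at (340,210). I'll measure how far.

```bash
cat > m5.py <<'E'
from h import *
import pickle,sys
n,pe,pp=sys.argv[1],eval(sys.argv[2]),eval(sys.argv[3])
c,_=pickle.load(open(n+'.pkl','rb'));u=[.5662,-.1766,.268]
f=lambda q,z:least_squares(lambda x:proj(c,[[x[0],x[1],z]])[0]-np.array(q)/1.5625,[.5,-.15]).x
a=np.array([np.cos(u[2]),np.sin(u[2])])
e,m=f(pe,.032)@a-np.dot(u[:2],a),f(pp,.042)@a-np.dot(u[:2],a);print(e,m,e-m)
E
python3 m5.py w5 '(362,212)' '(340,212)'
```

```text
-0.07016701857588409 -0.07640255127539824 0.006235532699514157
```

```bash
python3 -m creep '[[0,-2,0,0],[0,-4,0,0],[0,-6,0,0],[0,-7,0,0],[0,-7,0,0],[0,-7,0,0],[0,-7,0,0],[0,-7,0,0],[0,-7,0,0],[0,-7,0,0]]' && python3 look.py w6 && python3 - <<'E'
import cv2
i=cv2.imread('pics/w6.png')[90:300,280:460];cv2.imwrite('pics/w6c.png',cv2.resize(i,None,fx=2.5,fy=2.5))
E
```

```text
t: 17.77
position: [0.504, -0.1958, 0.0387]
orientation: [[-0.272, 0.962, 0.011], [0.962, 0.272, 0.002], [-0.001, 0.011, -1.0]]
wrist_force: [12.1, 4.1, -10.4]
finger_gap: 0.0119
grasp_force: 40.2
17.825 [ 0.50391491 -0.1958078   0.03870537] [[-0.272  0.962  0.011]
 [ 0.962  0.272  0.002]
 [-0.001  0.011 -1.   ]] {'fx': 297.3186396354542, 'cx': 253.4214532488255, 'cy': 190.91496488559264}
```

View pics/w6c.png

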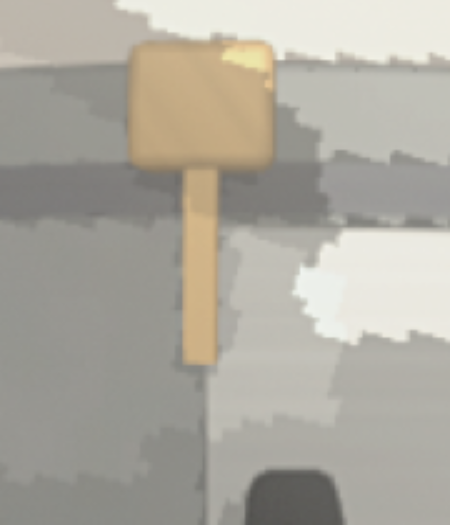

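The edge at crop (207,400) now comes out right under the pointer's centre line at crop (200,350).

```bash
python3 m5.py w6 '(363,250)' '(360,232)'
```

```text
-0.07618422061088215 -0.07649625959513101 0.00031203898424886356
```

```bash
python3 -m creep '[[0,0,0,0],[0,0,0,0],[0,0,0,0],[0,0,0,0]]' && python3 -c "from cell import manip;print(manip.job_done())"
```

```text
t: 18.32
position: [0.504, -0.1958, 0.0387]
orientation: [[-0.272, 0.962, 0.011], [0.962, 0.272, 0.002], [-0.001, 0.011, -1.0]]
wrist_force: [11.6, 3.6, -10.6]
finger_gap: 0.0114
grasp_force: 40.2
the job is handed in; nothing more can be done
None
```

I handed the job in at 18.3 s: the parcel lies let go on the sloped rest, about 3 mm from the lip, and the gripper is holding the shutter about 0.3 mm from the pointer; both distances are my camera measurements, and the hand-in returned no verdict.

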